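# Load the amethyst sample into the gem spectrometer

## Task

Load the violet quartz block into the spectrometer for a scan: pull the sprung clamp knob straight out to its stop so that its catch holds the jaw open, then set the block down over the window between the jaws, the same way up as it lies in the tray, so that they will grip its narrow width. Nudge the knob back in so that the jaw springs shut on the block, then swing the hood down and press it until it clicks fully home. Leave the tray and everything else on the desk where it is.

Things in the scene. Friction and masses are not known exactly. Their poses are not given: they have to be found in the camera images.
- spectrometer: Bench gem spectrometer, fixed. Origin on the desk under the window's middle; own x to its rear, y to its left, z up; its front (-x) faces the robot. In mm: white base x -70 to 85, y -80 to 80, flat black deck at z 50; white module y 80 to 170, 78 high. Moving jaw on the deck: as wide and high as the fixed jaw, opens towards -x. The hood is hinged at the rear.
- window (a point): Middle of the round glass window (16 across), flush in the black deck, 50 above the desk; axes as the spectrometer's. The clamped block stands centred here.
- fixed_jaw (a point): Foot of the fixed aluminium jaw's gripping face, on the deck, 15 mm behind the window's middle; axes as the spectrometer's. The jaw is 28 mm wide (y) and stands 24 mm above the deck.
- jaw_slide (a joint): Travel (m) of the sprung jaw, its rod and knob: 0 = home, 8 mm between the jaws; grows as the knob comes out along the spectrometer's -x; 0.036 = at its stop, 44 mm between the jaws. Spring 2 N at 0, 6 N at the stop. The last 12 mm ride over a catch (16 N pull in all), which then holds it at 0.036. A 5 N push in over 6 mm frees it; the damped jaw then closes by itself, to 0.022 on the block.
- knob (a point): Centre of the knurled chrome knob, a cylinder 24 across and 26 long with its axis along the spectrometer's x, 30 above the desk; at home its centre is 97 mm in front of the window and its inner end 14 mm clear of the base's front face. It moves with the jaw. Pinch it from above, across the spectrometer's y.
- quartz: Violet (amethyst) step-cut quartz block, 30 (own x, narrow width) by 48 (own y) by 26 high, about 100 g; origin at the centre of its underside, own z up. Starts lying flat on the tray. The 48 mm length does not fit between the open jaws; the 30 mm width does.
- hood (a joint): Angle (rad) of the charcoal hood: 0 = shut on the deck; grows as it opens up and to the rear (stop 1.85; starts about upright). A friction hinge keeps it where it is left; about 2 N at the lip moves it. At 0.10 it meets its catch and would rest ajar; about 8 N down near its front edge pushes it past, and it is held at 0.
- hood_hinge (a point): Middle of the hood's hinge line, 66 mm behind the window, 0.5 mm above the deck; its frame turns with the hood and when shut has the spectrometer's axes. In this frame the hood is a box open underneath: front wall at x -124, y -65 to 65, flat top at z 38 that runs on past the front wall to x -144 as a lip.
- hood_lip (a point): Middle of the outer (when shut, upper) face of the hood's aluminium-trimmed front lip, 20 mm deep, 130 wide, 3 thick, flush with the flat top. In the hood_hinge frame it is at x -134, z 38. With the hood upright the lip is topmost and this face looks to the rear: push it from behind towards the front, then down.
- tray: White porcelain grading tray, 150 (own x) by 210 (own y), floor 4 thick, rim 10 high; loose. Origin at the centre of its underside. Leave it where it is.
- citrine: Small yellow-orange octagonal citrine, 24 across, 16 high, in the tray beside the block; leave it alone. Origin at the centre of its underside.
- loupe: Black brass loupe standing upright, 42 across, 36 high; leave it alone. Origin at the centre of its underside.
- dome: Squat smoked glass dome on a black foot, 84 across, 62 high; leave it alone. Origin at the centre of its underside.
- tweezers: Chrome stone tweezers lying flat, 140 long (own x), 20 wide, 8 high; leave them alone. Origin at the middle, on the desk.
Not all that is in view belongs to the job. Several things have the shape of the quartz; the one meant has the colours described above.

How it is judged:
By the outcome, as a careful person would: the job done as asked, in the order asked, and still so for the second after the job is handed in, with the robot touching nothing.
It also fails if it takes over 72 s, if anything falls off the work surface, if the arm or the gripper's body presses on something with over 40 N, if the wrist force passes 120 N, or if a joint passes its speed limit or range.

## Robot

A 6-joint arm with a two-finger parallel gripper is mounted at the origin on the work surface. World frame = base frame: x ahead of the robot, y to its left, z up, the work surface at z = 0. Lengths are in m, angles in rad, forces in N, time in s.
With the tool pointing down it reaches from about 0.4 to 0.825 m from the base axis. Payload 7 kg.
Tool frame: the origin (TCP) lies at the centre of the arm's flange, where the gripper is bolted on; the fingertips stand 178 mm ahead of it and the grasp point (between the pads) lies 159 mm ahead of it; z points along the fingers, y is the line along which they close (so a half turn about z gives the same grasp; the last joint's range is limited). The gripper opens to 88 mm and grips with 3 to 60 N. Pads are 19 mm wide; open, the fingers measure 130 mm over their backs; the gripper's body (78 mm by 193 mm) begins 47 mm behind the grasp point.
Start: joints at [1.492, 0.359, 0.012, 0, -1.224, -0.288], TCP at [0.242, 0.63, 0.405] pointing down, gripper open.
Joint ranges: [-3.07, 3.07], [-1.43, 2.12], [-1.02, 1.25], [-3.03, 1.67], [-3.05, -0], [-3.03, 3.03]. Speed limits (rad/s): [2.39, 2.39, 3.01, 3.14, 3.14, 3.14].

## Interface

Orientations are given as [roll, pitch, yaw] about the fixed x, y, z axes, in that order (R = Rz(yaw) Ry(pitch) Rx(roll)).
In Python, from bench import manip gives the robot as it stands.
- The arm moves only by the tool servo_tool, never from a script. Its argument "deltas" is a list that holds one entry, the list of rows, each a list of 7 numbers: the shift along the tool's x, y, z as a fraction of full scale, then the turn, a rotation vector about the tool's x, y, z as a fraction of full scale, then the opening, from -1 (shut) to 1 (fully open). A call has 1 to 20 rows; each row shifts and turns the commanded pose from where the row before left it, along the tool's axes as they then stand; what a row does not reach is not made up. Full scale, the value 1, is 4 cm for a shift and 0.08 rad for a turn. A row lasts 1/10 s, in which the tool goes at most 50 mm and 8.59 degrees, less where a joint would pass 70% of its speed; a pose out of reach is approached as far as the arm can. A call with a number of a shift or a turn outside -1 to 1 is refused whole. A call with a gripper value outside its range is refused whole. The fingers move at their own pace and stop on an object; "newtons" is the grip in N (left out, the last holds). Time passes only in rows, so rows that do not move let the fingers close. It gives the time, the measured TCP pose, the force, the opening and the grip force at its end, in the units of the state.
- manip.get_state(): the state, without advancing time (a new reading comes with each control period).
- manip.snapshot(name): name is "scene" or "top" or "wrist"; returns a dict with "color" (480x640x3 uint8, blue, green, red), "mtx" (3x3 intrinsics, pixels), "dist_coeffs" ([k1, k2, p1, p2, k3] as OpenCV has them; the pictures are not rectified), "world_to_cam" (4x4, takes a point from world to camera coordinates). Camera axes: x right, y up, looking along -z (the intrinsics and any distortion apply to the point x, -y, -z); pixel columns grow to the right and rows downward; lengths in m; the calibration is good to about 2 mm. A picture is of the moment at which its call begins. There is no depth.
- manip.sign_off(): hands the job in; it is judged then, once.
The state is a dict: "time_s": time; "q": joint angles; "qvel": joint speeds; "tau": joint torques, N m; "position": TCP position; "ee_rot": TCP orientation; "wrist_force": force on the tool from outside, world axes, zero at the start; "ft_torque": the same for the moment, N m; "finger_gap": finger opening in m; "finger_force": force on a finger pad.
Only numpy, scipy, OpenCV 4.12 (cv2) and the standard library are available. Lean on these libraries where they do the work, as an engineer would, in place of code of your own. Each camera call takes 0.05 s, during which the arm holds its last target. There are 200 camera calls.

## Working session

There is one attempt and no reset: what is moved stays moved. The work goes in short steps, Python scripts to look and compute and a tool call to move; the robot and the scene stay as the last step left them, time stands still between calls to the robot, and variables do not carry over. Pictures are saved under pics/ and viewed, at most 10 in all, crops included, and the job is handed in when it is done.

Besides the shell and the picture viewer there is one more tool, called after "Call:" as name(argument=value, ...) on one line, values as JSON. servo_tool: Moves the arm, as the interface text tells. Shift numbers are shares of 4 cm and turn numbers shares of 0.08 rad, none past 1 either way. Its arguments: {"type":"object","properties":{"deltas":{"type":"array"},"newtons":{"type":"number"}},"required":["deltas"]}

```bash
mkdir -p pics
cat > h.py <<'E'
import numpy as np, cv2, pickle
from bench import manip
def snap(n,f):
    s=manip.snapshot(n); cv2.imwrite('pics/'+f+'.png',s['color']); pickle.dump({k:np.array(s[k]) for k in s},open(f+'.pkl','wb')); return s
def load(f): return pickle.load(open(f+'.pkl','rb'))
def ray(s,uv):
    p=cv2.undistortPoints(np.array([[uv]],float),s['mtx'],s['dist_coeffs'])[0,0]
    M=np.array(s['world_to_cam']); R=M[:3,:3]; o=-R.T@M[:3,3]
    return o,R.T@np.array([p[0],-p[1],-1])
def atz(s,uv,z):
    o,d=ray(s,uv); return o+d*(z-o[2])/d[2]
def proj(s,P):
    M=np.array(s['world_to_cam']); c=np.atleast_2d(P)@M[:3,:3].T+M[:3,3]
    c=c*[1,-1,-1]
    return cv2.projectPoints(c,np.zeros(3),np.zeros(3),s['mtx'],s['dist_coeffs'])[0][:,0]
E
python3 - <<'E'
from h import *
for n in ['scene','top','wrist']:
    s=snap(n,n+'0'); M=s['world_to_cam']; print(n,-M[:3,:3].T@M[:3,3])
print(manip.get_state())
E
```

```text
scene [ 1.08591374 -0.55069086  1.0080695 ]
top [0.35904215 0.06310691 1.23505296]
wrist [0.31832216 0.60121627 0.38450091]
{'time_s': 0.15, 'q': array([ 1.49209458e+00,  3.59255221e-01,  1.12935221e-02, -2.63752888e-04,
       -1.22411740e+00, -2.88106106e-01]), 'qvel': array([-0.0003849 , -0.00105124,  0.00241569,  0.00153227, -0.00092164,
       -0.00173533]), 'tau': array([-6.70289883e-04, -5.83280468e+01,  2.93292886e+01,  7.00140595e+00,
        8.83776869e-03, -1.08286624e-04]), 'position': array([0.24202837, 0.62997298, 0.4039254 ]), 'ee_rot': array([ 3.14029230e+00, -1.26757854e-04, -3.66897548e-01]), 'wrist_force': array([-0.11993489, -0.04790497,  0.37307868]), 'ft_torque': array([-0.0073912 , -0.03732656,  0.01111864]), 'finger_force': 0.0, 'finger_gap': 0.08741227511209439}
```

View pics/top0.png

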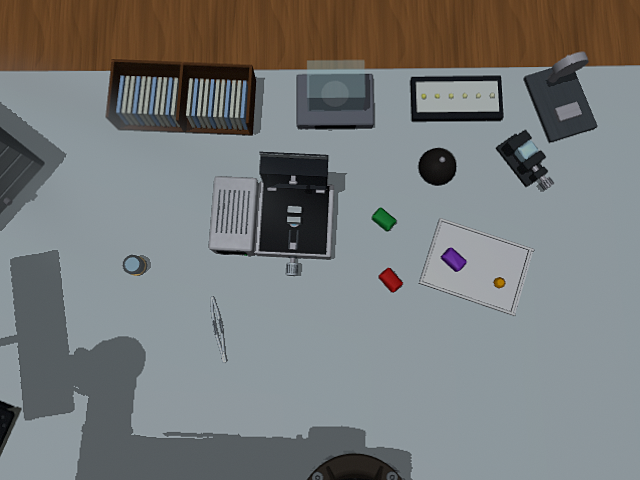

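View pics/scene0.png

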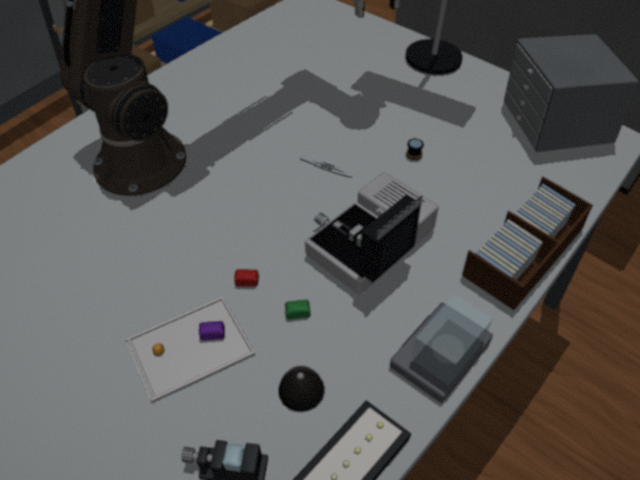

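The top view shows the spectrometer around (293,215) with its knob at (293,267), the violet block at (454,260) in the tray, and red and green decoys. Next I'll enlarge these areas.

Run:
```python
from h import *
t=load('top0')['color']; 
a=cv2.resize(t[140:285,205:345],None,fx=4,fy=4,interpolation=cv2.INTER_CUBIC)[:580]
cv2.imwrite('pics/c1.png',a)
s=load('scene0')['color']
b=cv2.resize(t[215:320,415:540],None,fx=3.2,fy=3.2,interpolation=cv2.INTER_CUBIC)
c=cv2.resize(s[165:295,295:445],None,fx=5,fy=4.5,interpolation=cv2.INTER_CUBIC)
cv2.imwrite('pics/c2.png',c)
for n in ['top0','scene0']:
    S=load(n); im=S['color'].astype(int)
    B,G,R=im[...,0],im[...,1],im[...,2]
    m=((B>G+50)&(R>G+25)).astype(np.uint8)
    k,l,st,ce=cv2.connectedComponentsWithStats(m)
    for i in range(1,k):
        if st[i,4]>60:
            cn=np.argwhere(l==i)[:,::-1].astype(np.float32); r=cv2.minAreaRect(cn); print(n,st[i],ce[i],r)
            print([atz(S,p,.03).round(4) for p in cv2.boxPoints(r)],atz(S,ce[i],.025).round(4))
```

```text
top0 [442 248  24  23 309] [453.54045307 259.02912621] ((453.5000305175781, 259.0), (21.92030906677246, 14.849242210388184), 45.0)
[array([ 0.5133, -0.1889,  0.03  ]), array([ 0.5353, -0.2119,  0.03  ]), array([ 0.5023, -0.2427,  0.03  ]), array([ 0.4805, -0.2197,  0.03  ])] [ 0.5083 -0.2171  0.025 ]
scene0 [200 322  23  13 252] [210.92460317 327.80555556] ((210.85400390625, 327.809814453125), (11.707344055175781, 22.350385665893555), 86.18592071533203)
[array([ 0.4861, -0.2259,  0.03  ]), array([ 0.5159, -0.1954,  0.03  ]), array([ 0.536 , -0.2124,  0.03  ]), array([ 0.5067, -0.2426,  0.03  ])] [ 0.5084 -0.2173  0.025 ]
```

View pics/c1.png

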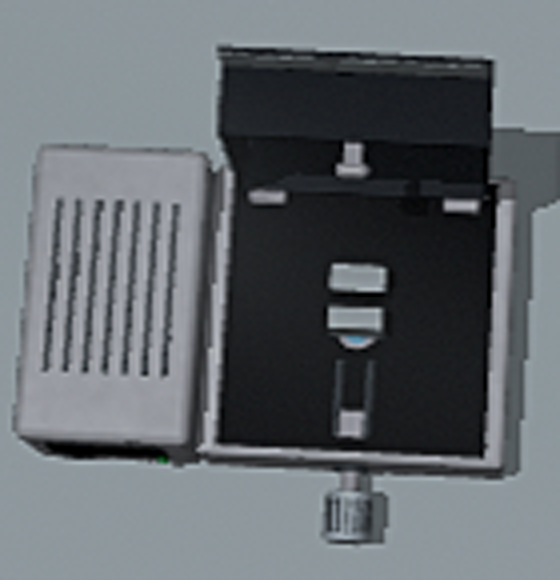

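View pics/c2.png

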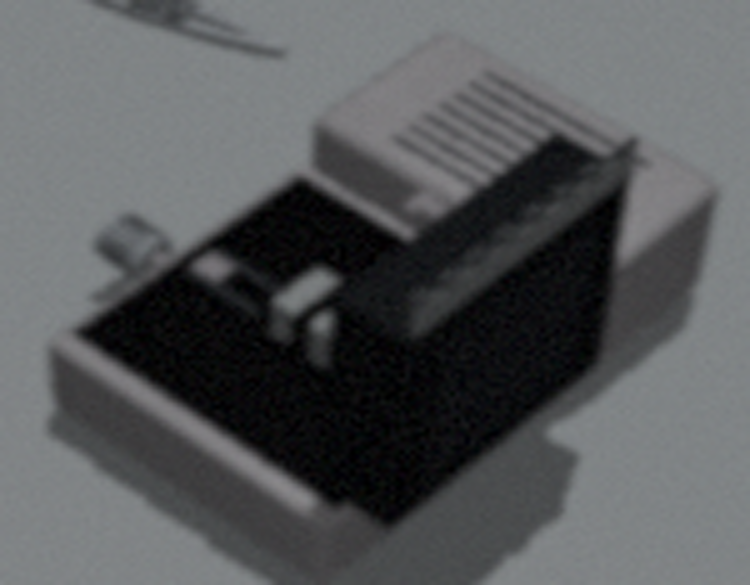

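The crops show the spectrometer nearly aligned with the world axes: base front-right corner at c1 (505,468), fixed jaw at (358,280), knob spanning (325–372, 487–543). I'll fit its pose from points in both views.

```bash
cat > fit.py <<'E'
from h import *
from scipy.optimize import least_squares
T=load('top0');S=load('scene0')
c1=lambda u,v:((u+.5)/4-.5+205,(v+.5)/4-.5+140)
c2=lambda u,v:((u+.5)/5-.5+295,(v+.5)/4.5-.5+165)
obs=[(T,c1(502,467),(-70,-80,50)),(T,c1(207,453),(-70,80,50)),(T,c1(516,184),(85,-80,50)),
(T,c1(358,278),(15,0,74)),(T,c1(349,514),(-97,0,33)),
(S,c2(50,345),(-70,-80,50)),(S,c2(303,177),(-70,80,50)),(S,c2(133,243),(-97,0,30)),(S,c2(55,415),(-70,-80,0))]
def W(p,L):
    L=np.array(L)/1e3;c,s=np.cos(p[2]),np.sin(p[2])
    return np.array([p[0]+c*L[0]-s*L[1],p[1]+s*L[0]+c*L[1],L[2]])
f=lambda p:np.concatenate([proj(o[0],W(p,o[2]))[0]-o[1] for o in obs])
r=least_squares(f,[.55,.15,0],loss='soft_l1'); print(r.x,f(r.x).reshape(-1,2).round(1))
E
python3 fit.py; python3 -c "
from h import *
T=load('top0')
print([atz(T,p,.01).round(3) for p in [(441,220),(420,283),(516,314),(533,249)]],atz(T,(499.5,282.5),.012))"
```

```text
[ 0.58766621  0.11733355 -0.05491459] [[ 0.7 -0.2]
 [-2.9 -0.2]
 [ 0.3 -2.3]
 [-0.4  2.7]
 [-0.1  0.2]
 [-0.9  0.2]
 [ 0.9 -3.1]
 [ 0.3  1.9]
 [-1.1  0.1]]
[array([ 0.595, -0.198,  0.01 ]), array([ 0.46 , -0.147,  0.01 ]), array([ 0.393, -0.345,  0.01 ]), array([ 0.53, -0.39,  0.01])] [ 0.45935681 -0.3141585   0.012     ]
```

```bash
cat > go.py <<'E'
import sys
from h import *
from scipy.spatial.transform import Rotation as Ro
# usage: go.py x y z yaw : rows (full-scale units) from measured pose
def go(x,y,z,yaw):
    st=manip.get_state(); R=Ro.from_euler('xyz',st['ee_rot']); G=Ro.from_euler('xyz',[np.pi,0,yaw])
    d=R.inv().apply(np.array([x,y,z])-st['position'])/.04; r=(R.inv()*G).as_rotvec()/.08
    print('t',round(st['time_s'],2),'shift',d.round(3),'turn',r.round(3),'F',st['wrist_force'].round(1),'gap',st['finger_gap'])
if __name__=='__main__': go(*map(float,sys.argv[1:]))
E
python3 go.py .46 .12 .40 -.055
```

```text
t 0.15 shift [9.66  9.946 0.112] turn [ 1.600e-02  1.000e-03 -3.899e+00] F [-0.1 -0.   0.4] gap 0.08741227511209439
```

Call:
servo_tool(deltas=[[[0.64,0.66,0,0,0,0,1],[0.64,0.66,0,0,0,0,1],[0.64,0.66,0,0,0,0,1],[0.64,0.66,0,0,0,0,1],[0.64,0.66,0,0,0,0,1],[0.64,0.66,0,0,0,0,1],[0.64,0.66,0,0,0,0,1],[0.64,0.66,0,0,0,0,1],[0.64,0.66,0,0,0,0,1],[0.64,0.66,0,0,0,0,1],[0.64,0.66,0,0,0,0,1],[0.64,0.66,0,0,0,0,1],[0.64,0.66,0,0,0,0,1],[0.64,0.66,0,0,0,0,1],[0.64,0.66,0,0,0,0,1],[0,0,0,0,0,-0.97,1],[0,0,0,0,0,-0.97,1],[0,0,0,0,0,-0.97,1],[0,0,0,0,0,-0.97,1],[0,0,0,0,0,0,1]]])

```text
time_s: 2.15
position: [0.4584, 0.1226, 0.4045]
ee_rot: [3.141, 0.0, -0.055]
wrist_force: [-0.4, 0.3, -0.4]
finger_gap: 0.0879
finger_force: 0.0
```

```bash
python3 go.py .46 .12 .40 -.055
python3 - <<'E'
from h import *
snap('wrist','wrist1')
E
```

```text
t 2.15 shift [0.043 0.062 0.114] turn [ 0.001  0.003 -0.006] F [-0.4  0.3 -0.4] gap 0.08786817176522775
```

View pics/wrist1.png

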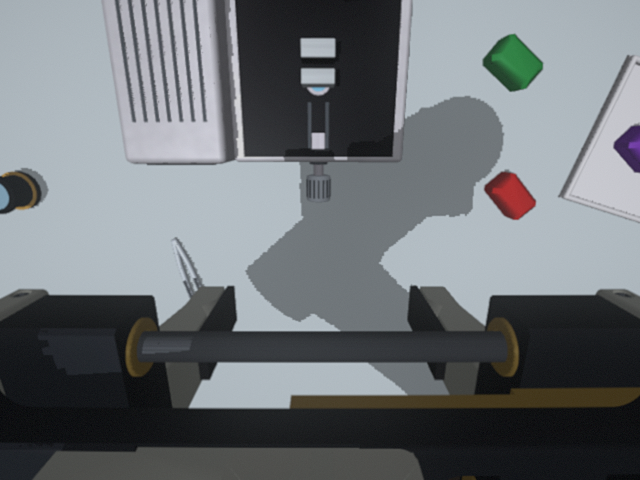

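The wrist view shows the base front edge at row 161 (columns 236–402), the knob at columns 306–331 and rows 175–202, and the jaws at columns 300–336. I'll refit with the wrist points.

```bash
python3 - <<'E'
from h import *
w=load('wrist1')['color']
cv2.imwrite('pics/c3.png',cv2.resize(w[30:210,220:420],None,fx=4,fy=3.3,interpolation=cv2.INTER_CUBIC))
E
cat >> fit.py <<'E'
Wr=load('wrist1')
obs=[(Wr,(402.5,160),(-70,-80,50)),(Wr,(318.5,175),(-84,0,42)),(Wr,(318.5,202),(-110,0,36))]
print(atz(Wr,(402.5,160),.05),proj(Wr,[W(r.x,o[2]) for o in obs]).round(1))
r=least_squares(f,r.x); print(r.x,f(r.x).round(1))
for L in [(15,-14,74),(15,14,74),(7,14,74),(7,-14,74),(0,0,50),(-70,80,50),(85,-80,50)]: print(L,proj(Wr,W(r.x,L)).round(1))
E
python3 fit.py
```

```text
[ 0.58766621  0.11733355 -0.05491459] [[ 0.7 -0.2]
 [-2.9 -0.2]
 [ 0.3 -2.3]
 [-0.4  2.7]
 [-0.1  0.2]
 [-0.9  0.2]
 [ 0.9 -3.1]
 [ 0.3  1.9]
 [-1.1  0.1]]
[0.51423814 0.0432476  0.05      ] [[404.5 160.8]
 [320.4 174.8]
 [320.5 200. ]]
[ 0.58688943  0.12099289 -0.03570194] [-0.3  0.2 -0.1  0.8  0.5 -1.1]
(15, -14, 74) [[332.4  56.6]]
(15, 14, 74) [[298.   57.3]]
(7, 14, 74) [[298.4  68.1]]
(7, -14, 74) [[332.5  67.4]]
(0, 0, 50) [[316.1  81.5]]
(-70, 80, 50) [[234.  163.6]]
(85, -80, 50) [[411.  -32.9]]
```

View pics/c3.png

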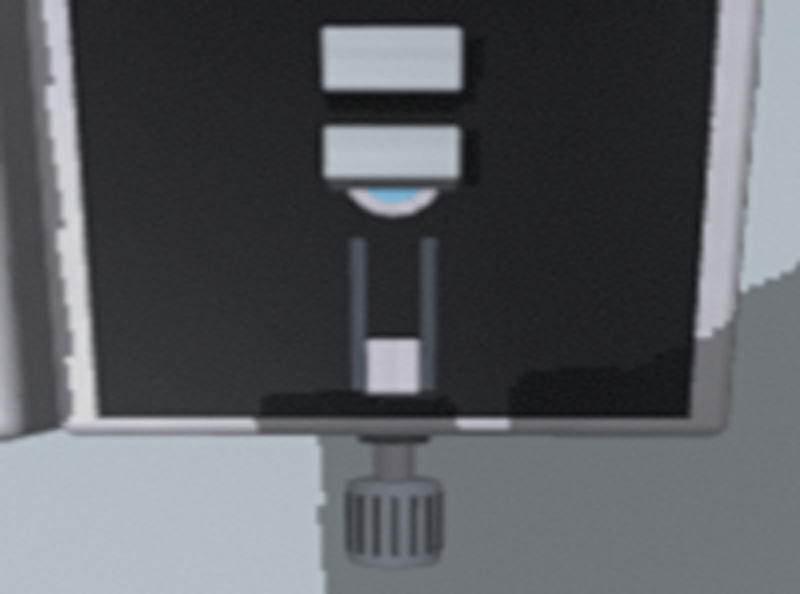

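```bash
cat >> fit.py <<'E'
print('---')
k=lambda u,v:(u/4+220-.4,v/3.3+30-.4)
obs=[(Wr,k(724,431),(-70,-80,49)),(Wr,k(394,480),(-84,0,40)),(Wr,k(394,566),(-110,0,38)),
(Wr,k(322,91),(15,14,74)),(Wr,k(462,91),(15,-14,74)),(Wr,k(323,126),(7,14,74)),(Wr,k(461,126),(7,-14,74)),(Wr,k(70,430),(-70,80,49))]
r=least_squares(f,r.x,loss='soft_l1'); print(r.x,f(r.x).reshape(-1,2).round(1))
print('knob',W(r.x,(-97,0,30)),'hinge',W(r.x,(66,0,50)))
E
python3 fit.py | sed -n '/---/,$p'
python3 - <<'E'
from h import *
S=load('wrist1'); M=S['world_to_cam']; print(M[:3,:3],-M[:3,:3].T@M[:3,3])
E
```

```text
---
[ 0.58700229  0.11936777 -0.05760108] [[ 1.3  1.6]
 [ 0.   0.4]
 [ 0.1 -0. ]
 [ 0.3 -0.5]
 [-0.3 -0.5]
 [ 0.2 -0.3]
 [-0.1 -0.3]
 [-3.   1.5]]
knob [0.49016317 0.12495198 0.03      ] hinge [0.65289283 0.1155682  0.05      ]
[[-5.54468770e-02 -9.98461428e-01 -6.48280838e-04]
 [ 9.53113356e-01 -5.27351190e-02 -2.97983118e-01]
 [ 2.97490462e-01 -1.71401184e-02  9.54570920e-01]] [0.53999162 0.1183711  0.38517459]
```

```bash
python3 go.py .4862 .1252 .197 -.0576
```

```text
t 2.2 shift [ 0.691 -0.106  5.188] turn [ 0.001  0.003 -0.007] F [-0.1 -0.6  0.6] gap 0.08766490304085109
```

Call:
servo_tool(deltas=[[[0.69,-0.11,0,0,0,0,1],[0,0,0.8,0,0,0,1],[0,0,0.8,0,0,0,1],[0,0,0.8,0,0,0,1],[0,0,0.8,0,0,0,1],[0,0,0.8,0,0,0,0.5],[0,0,0.8,0,0,0,0.3],[0,0,0.4,0,0,0,0.3],[0,0,0,0,0,0,0.2]]], newtons=50)

```text
time_s: 3.1
position: [0.4855, 0.125, 0.1944]
ee_rot: [3.138, 0.004, -0.059]
wrist_force: [-0.4, -0.3, 0.1]
finger_gap: 0.0613
finger_force: 0.0
```

```bash
python3 go.py .4862 .1252 .197 -.0576
```

```text
t 3.1 shift [ 0.018 -0.005 -0.066] turn [ 0.039  0.051 -0.013] F [-0.4 -0.3  0.1] gap 0.06131912368717696
```

Call:
servo_tool(deltas=[[[0,0,-0.06,0.03,0.04,0,-0.2],[0,0,0,0,0,0,-1],[0,0,0,0,0,0,-1],[0,0,0,0,0,0,-1],[0,0,0,0,0,0,-1],[0,0,0,0,0,0,-1]]], newtons=50)

```text
time_s: 3.7
position: [0.4863, 0.1247, 0.1998]
ee_rot: [-3.141, -0.003, -0.056]
wrist_force: [2.2, -6.8, 5.3]
finger_gap: 0.0228
finger_force: 50.0
```

Call:
servo_tool(deltas=[[[-0.15,0,0,0,0,0,-1],[-0.15,0,0,0,0,0,-1],[-0.15,0,0,0,0,0,-1],[-0.15,0,0,0,0,0,-1],[-0.15,0,0,0,0,0,-1],[-0.1,0,0,0,0,0,-1],[0,0,0,0,0,0,-1]]])

```text
time_s: 4.4
position: [0.452, 0.1266, 0.1998]
ee_rot: [-3.14, -0.003, -0.056]
wrist_force: [-3.1, -4.0, 9.3]
finger_gap: 0.0232
finger_force: 50.0
```

Call:
servo_tool(deltas=[[[-0.06,0,0,0,0,0,-1],[-0.06,0,0,0,0,0,-1],[0,0,0,0,0,0,-1]]])

```text
time_s: 4.7
position: [0.4497, 0.1269, 0.1999]
ee_rot: [-3.14, -0.008, -0.055]
wrist_force: [19.8, -16.7, -6.1]
finger_gap: 0.0228
finger_force: 50.0
```

Call:
servo_tool(deltas=[[[0,0,0,0,0,0,0.3],[0,0,0,0,0,0,0.3],[0,0,0,0,0,0,0.3],[0,0,-0.5,0,0,0,0.3],[0,0,-0.8,0,0,0,0.3],[0,0,-0.8,0,0,0,0.3],[0,0,-0.8,0,0,0,0.3],[0,0,-0.8,0,0,0,0.3],[0,0,-0.8,0,0,0,0.3],[0,0,0,0,0,0,0.3]]])

```text
time_s: 5.7
position: [0.4478, 0.1281, 0.3835]
ee_rot: [-3.134, -0.01, -0.055]
wrist_force: [0.1, 1.0, -0.5]
finger_gap: 0.057
finger_force: 0.0
```

```bash
python3 - <<'E'
from h import *
s=snap('wrist','wrist2')
exec(open('fit.py').read().split('f=lambda')[0].split("obs=")[0]); 
def W(p,L):
    L=np.array(L)/1e3;c,s=np.cos(p[2]),np.sin(p[2])
    return np.array([p[0]+c*L[0]-s*L[1],p[1]+s*L[0]+c*L[1],L[2]])
p=(.587,.1194,-.0576)
for L in [(-120,0,40),(-146,0,38),(-29,14,74),(-29,-14,74),(15,14,74)]: print(L,proj(s,W(p,L)).round(1))
cv2.imwrite('pics/w2.png',cv2.resize(s['color'][0:300,220:440],None,fx=2,fy=2))
E
python3 go.py .508 -.217 .35 -.81
```

```text
(-120, 0, 40) [[325.6 208. ]]
(-146, 0, 38) [[325.5 233.7]]
(-29, 14, 74) [[308.6 102. ]]
(-29, -14, 74) [[344.2 102.1]]
(15, 14, 74) [[308.1  39.4]]
t 5.75 shift [1.995 8.525 0.742] turn [-0.102 -0.054  9.426] F [-0.3 -0.9 -0.5] gap 0.057132691697421356
```

View pics/w2.png

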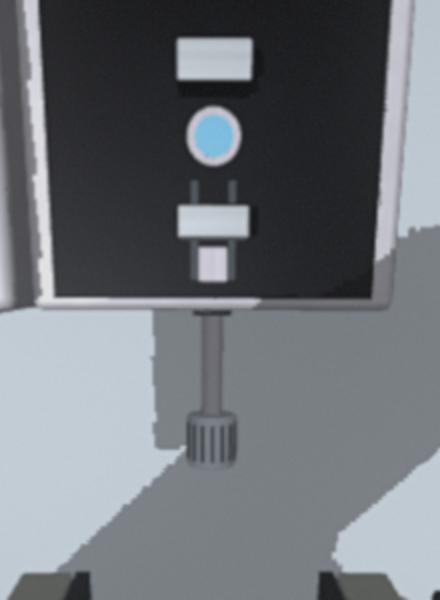

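The jaw's rear edge is at crop row 205 (full-image row 102), matching the predicted 102 for full opening, so the catch holds. The window is clear at crop (214,136). Now to look at the block.

```bash
python3 go.py .425 -.13 .36 -.81
python3 - <<'E'
from h import *
print(atz(load('wrist2'),(326.7,67.7),.05))
E
```

```text
t 5.75 shift [-0.196  6.468  0.489] turn [-0.102 -0.054  9.426] F [-0.3 -0.9 -0.5] gap 0.057132691697421356
[0.58699647 0.11920013 0.05      ]
```

Window confirmed at (0.587, 0.119).

Call:
servo_tool(deltas=[[[-0.02,0.65,0.05,-0.1,-0.05,0,0.3],[-0.02,0.65,0.05,0,0,0,0.3],[-0.02,0.65,0.05,0,0,0,0.3],[-0.02,0.65,0.05,0,0,0,0.3],[-0.02,0.65,0.05,0,0,0,0.3],[-0.02,0.65,0.05,0,0,0,0.3],[-0.02,0.65,0.05,0,0,0,0.3],[-0.02,0.65,0.05,0,0,0,0.3],[-0.02,0.65,0.05,0,0,0,0.3],[-0.02,0.65,0.05,0,0,0,0.3],[0,0,0,0,0,0.94,0.3],[0,0,0,0,0,0.94,0.3],[0,0,0,0,0,0.94,0.3],[0,0,0,0,0,0.94,0.3],[0,0,0,0,0,0.94,0.3],[0,0,0,0,0,0.94,0.3],[0,0,0,0,0,0.94,0.3],[0,0,0,0,0,0.94,0.3],[0,0,0,0,0,0.94,0.3],[0,0,0,0,0,0.94,0.3]]])

```text
time_s: 7.75
position: [0.4239, -0.1317, 0.359]
ee_rot: [3.136, -0.002, -0.811]
wrist_force: [-0.3, 0.2, 0.8]
finger_gap: 0.0565
finger_force: 0.0
```

Run:
```python
from h import *
s=snap('wrist','wrist3'); st=manip.get_state(); print(st['position'],st['ee_rot'],st['time_s'])
im=s['color'].astype(int); B,G,R=im[...,0],im[...,1],im[...,2]
m=((B>G+40)&(R>G+20)).astype(np.uint8)
k,l,sa,ce=cv2.connectedComponentsWithStats(m); i=1+sa[1:,4].argmax(); print(sa[i],ce[i])
x,y,w,h=sa[i][:4]; print(x,y)
cv2.imwrite('pics/w3.png',cv2.resize(s['color'][max(0,y-60):y+h+60,max(0,x-90):x+w+90],(800,560) if False else None,fx=2.3,fy=2.3,interpolation=cv2.INTER_CUBIC)[:600,:800])
cn=np.argwhere(l==i)[:,::-1].astype(np.float32)
for z in (.017,.03):
    P=np.array([atz(s,p,z)[:2] for p in cn],np.float32)*1e3
    print(z,cv2.minAreaRect(P))
```

```text
[ 0.42389127 -0.13170649  0.35907762] [ 3.13573858e+00 -1.81754093e-03 -8.15798631e-01] 7.8
[ 288   69   57   38 1803] [316.07709373  86.43926789]
288 69
0.017 ((510.55194091796875, -217.57923889160156), (47.422733306884766, 28.240161895751953), 45.85577392578125)
0.03 ((509.3363037109375, -216.47332763671875), (45.51326370239258, 27.103073120117188), 45.85573196411133)
```

View pics/w3.png

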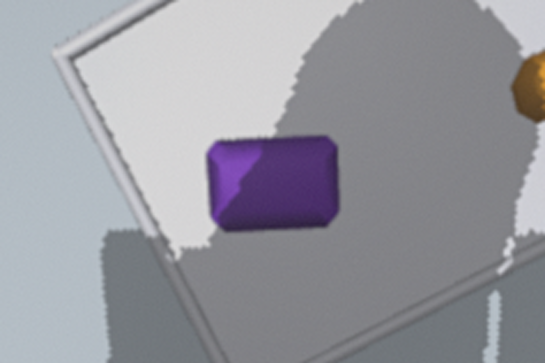

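Block centre is at crop (272,183), its long axis about 2° off the tool's y. The rim passes near the left finger, so I'll keep the tips above 12 mm.

```bash
python3 go.py .510 -.217 .191 -.774
```

```text
t 7.8 shift [ 3.021 -0.131  4.207] turn [ 0.074 -0.021 -0.523] F [-0.4 -0.5 -0.6] gap 0.05684157605145657
```

Call:
servo_tool(deltas=[[[0.6,-0.03,0,0.07,-0.02,0,0.3],[0.6,-0.03,0,0,0,0,0.3],[0.6,-0.03,0,0,0,0,0.3],[0.6,-0.03,0,0,0,0,0.3],[0.6,-0.01,0,0,0,0,0.3],[0,0,0,0,0,-0.52,0.3],[0,0,0.7,0,0,0,0.3],[0,0,0.7,0,0,0,0.3],[0,0,0.7,0,0,0,0.3],[0,0,0.6,0,0,0,0.3],[0,0,0.4,0,0,0,0.3],[0,0,0,0,0,0,0.3]]])

```text
time_s: 9.0
position: [0.5098, -0.2148, 0.2333]
ee_rot: [3.139, 0.003, -0.766]
wrist_force: [0.1, 0.6, -0.1]
finger_gap: 0.0569
finger_force: 0.0
```

```bash
python3 go.py .510 -.217 .191 -.774
```

```text
t 9.0 shift [0.044 0.034 1.056] turn [0.033 0.041 0.101] F [ 0.1  0.6 -0.1] gap 0.056944828180961984
```

Call:
servo_tool(deltas=[[[0.04,0.03,0.35,0.02,0.02,0.08,0.3],[0,0,0.35,0,0,0,0.3],[0,0,0.35,0,0,0,0.3],[0,0,0,0,0,0,0.3]]])

```text
time_s: 9.4
position: [0.5111, -0.217, 0.1934]
ee_rot: [-3.141, -0.001, -0.773]
wrist_force: [-1.2, 0.7, -0.3]
finger_gap: 0.0572
finger_force: 0.0
```

```bash
python3 go.py .510 -.217 .191 -.774
```

```text
t 9.4 shift [-0.019  0.019  0.059] turn [-0.012 -0.014  0.018] F [-1.2  0.7 -0.3] gap 0.0572181596808865
```

Close at about 20 N, then a small lift to test.

Call:
servo_tool(deltas=[[[0,0,0.05,0,0,0,0.1],[0,0,0,0,0,0,0.0],[0,0,0,0,0,0,-0.2],[0,0,0,0,0,0,-0.2],[0,0,0,0,0,0,-0.2],[0,0,0,0,0,0,-0.2]]], newtons=20)

```text
time_s: 10.0
position: [0.5119, -0.2171, 0.193]
ee_rot: [-3.139, -0.004, -0.773]
wrist_force: [-1.2, 0.1, 6.4]
finger_gap: 0.0478
finger_force: 20.0
```

```bash
python3 go.py .510 -.217 .191 -.774
```

```text
t 10.0 shift [-0.036  0.031  0.05 ] turn [-0.038 -0.05   0.013] F [-1.2  0.1  6.4] gap 0.047849892083044215
```

Call:
servo_tool(deltas=[[[0,0,-0.3,0,0,0,-0.2],[0,0,-0.6,0,0,0,-0.2],[0,0,-0.9,0,0,0,-0.2],[0,0,-0.9,0,0,0,-0.2],[0,0,-0.9,0,0,0,-0.2],[0,0,-0.4,0,0,0,-0.2],[0,0,0,0,0,0,-0.2]]])

```text
time_s: 10.7
position: [0.5114, -0.2172, 0.356]
ee_rot: [-3.136, -0.008, -0.773]
wrist_force: [0.3, -0.1, -1.7]
finger_gap: 0.0478
finger_force: 20.0
```

```bash
python3 go.py .585 .1195 .345 -.0576
python3 - <<'E'
from h import *
s=snap('wrist','wrist4'); cv2.imwrite('pics/w4.png',s['color'])
im=s['color'].astype(int); B,G,R=im[...,0],im[...,1],im[...,2]
m=((B>G+40)&(R>G+20)).astype(np.uint8)
k,l,sa,ce=cv2.connectedComponentsWithStats(m); i=1+sa[1:,4].argmax(); print(sa[i],ce[i])
st=manip.get_state(); zb=st['position'][2]-.189
cn=np.argwhere(l==i)[:,::-1].astype(np.float32)
for z in (.0,.013,.022):
    P=np.array([atz(s,p,zb+z)[:2]-st['position'][:2] for p in cn],np.float32)*1e3
    y=st['ee_rot'][2]; P=P@np.array([[np.cos(y),np.sin(y)],[np.sin(y),-np.cos(y)]]).astype(np.float32)
    print(z,cv2.minAreaRect(P),P.min(0),P.max(0))
E
```

```text
t 10.7 shift [-4.563 -7.309  0.283] turn [-0.035 -0.122 -8.941] F [ 0.3 -0.1 -1.7] gap 0.047781374168365594
[ 272  275  101   56 5062] [320.83405768 304.26570525]
0.0 ((-4.953487396240234, -2.2745323181152344), (55.10614776611328, 33.58351135253906), 89.80819702148438) [-21.83434  -29.788334] [11.874212 25.265701]
0.013 ((1.5938711166381836, -2.199026107788086), (50.951637268066406, 31.0517578125), 89.80865478515625) [-14.014197 -27.638617] [17.153103 23.264956]
0.022 ((6.126828193664551, -2.146780014038086), (48.075565338134766, 29.29892349243164), 89.80847930908203) [ -8.600255 -26.15035 ] [20.807718 21.879824]
```

Run:
```python
from h import *
s=load('wrist4'); st=manip.get_state()
cv2.imwrite('pics/w4c.png',cv2.resize(s['color'][180:380,200:440],None,fx=3,fy=3))
from scipy.spatial.transform import Rotation as Ro
R=Ro.from_euler('xyz',st['ee_rot'])
for p in [(0,24,.159),(0,-24,.159),(0,0,.178),(0,24,.178),(15,24,.189),(-15,24,.189),(15,24,.163),(-15,24,.163),(15,-24,.163),(15,-24,.189)]:
    print(p,proj(s,st['position']+R.apply(np.array([p[0]/1e3,p[1]/1e3,p[2]]))).round(1))
```

```text
(0, 24, 0.159) [[376.5 321.5]]
(0, -24, 0.159) [[273.2 321.3]]
(0, 0, 0.178) [[324.6 302.6]]
(0, 24, 0.178) [[371.  302.7]]
(15, 24, 0.189) [[369.4 267.9]]
(-15, 24, 0.189) [[367.2 317.9]]
(15, 24, 0.163) [[376.7 288.3]]
(-15, 24, 0.163) [[373.7 344.5]]
(15, -24, 0.163) [[273.  288.1]]
(15, -24, 0.189) [[279.6 267.8]]
```

View pics/w4c.png

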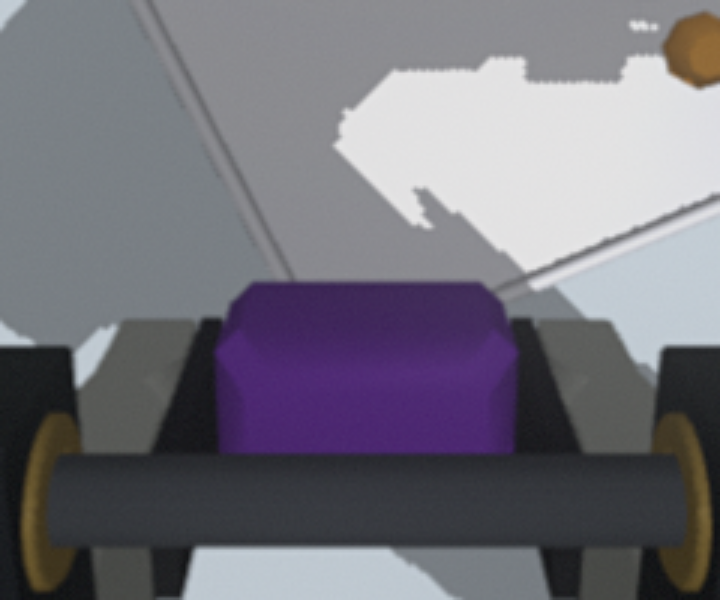

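Call:
servo_tool(deltas=[[[0,0,0,-0.03,-0.1,-0.99,-0.2],[0,0,0,0,0,-0.99,-0.2],[0,0,0,0,0,-0.99,-0.2],[0,0,0,0,0,-0.99,-0.2],[0,0,0,0,0,-0.99,-0.2],[0,0,0,0,0,-0.99,-0.2],[0,0,0,0,0,-0.99,-0.2],[0,0,0,0,0,-0.99,-0.2],[0,0,0,0,0,-0.99,-0.2]]])

```text
time_s: 11.65
position: [0.5104, -0.217, 0.3507]
ee_rot: [-3.138, 0.007, -0.057]
wrist_force: [-0.1, -0.3, -0.7]
finger_gap: 0.0476
finger_force: 20.0
```

Call:
servo_tool(deltas=[[[0.12,-0.7,0,0,0,0,-0.2],[0.12,-0.7,0,0,0,0,-0.2],[0.12,-0.7,0,0,0,0,-0.2],[0.12,-0.7,0,0,0,0,-0.2],[0.12,-0.7,0,0,0,0,-0.2],[0.12,-0.7,0,0,0,0,-0.2],[0.12,-0.7,0,0,0,0,-0.2],[0.12,-0.7,0,0,0,0,-0.2],[0.12,-0.7,0,0,0,0,-0.2],[0.12,-0.7,0,0,0,0,-0.2],[0.12,-0.7,0,0,0,0,-0.2],[0.03,-0.8,0,0,0,0,-0.2],[0,0,0,0,0,0,-0.2]]])

```text
time_s: 12.95
position: [0.5855, 0.1219, 0.3512]
ee_rot: [-3.14, 0.006, -0.058]
wrist_force: [-0.3, -0.5, -0.9]
finger_gap: 0.0479
finger_force: 20.0
```

```bash
python3 go.py .585 .1195 .241 -.0576
```

```text
t 12.95 shift [0.007 0.066 2.756] turn [-0.025  0.074 -0.006] F [-0.3 -0.5 -0.9] gap 0.04788928489841712
```

Call:
servo_tool(deltas=[[[0,0.06,0.5,-0.02,0.07,0,-0.2],[0,0,0.6,0,0,0,-0.2],[0,0,0.6,0,0,0,-0.2],[0,0,0.5,0,0,0,-0.2],[0,0,0.3,0,0,0,-0.2],[0,0,0.1,0,0,0,-0.2],[0,0,0,0,0,0,-0.2]]])

```text
time_s: 13.65
position: [0.5853, 0.1166, 0.2486]
ee_rot: [-3.141, -0.001, -0.061]
wrist_force: [0.6, -0.6, -1.4]
finger_gap: 0.0479
finger_force: 20.0
```

```bash
python3 go.py .585 .1195 .239 -.0576
```

```text
t 13.65 shift [-0.013 -0.072  0.241] turn [-0.006 -0.011 -0.036] F [ 0.6 -0.6 -1.4] gap 0.047891522385804006
```

Call:
servo_tool(deltas=[[[0,-0.04,0.08,0,0,0,-0.2],[0,0,0.08,0,0,0,-0.2],[0,0,0.05,0,0,0,-0.2],[0,0,0,0,0,0,-0.2]]])

```text
time_s: 14.05
position: [0.5854, 0.1184, 0.2408]
ee_rot: [-3.14, -0.002, -0.06]
wrist_force: [0.1, -0.3, -1.1]
finger_gap: 0.0477
finger_force: 20.0
```

Call:
servo_tool(deltas=[[[0,0,0.03,0,0,0,-0.2],[0,0,0,0,0,0,-0.2]]])

```text
time_s: 14.25
position: [0.5855, 0.1184, 0.2396]
ee_rot: [-3.14, -0.002, -0.06]
wrist_force: [-0.5, 1.3, -2.4]
finger_gap: 0.0476
finger_force: 20.0
```

Call:
servo_tool(deltas=[[[0,0,0.04,0,0,0,-0.2],[0,0,0,0,0,0,-0.2]]])

```text
time_s: 14.45
position: [0.5856, 0.1185, 0.2391]
ee_rot: [-3.14, -0.003, -0.06]
wrist_force: [-4.1, 0.2, 7.4]
finger_gap: 0.0479
finger_force: 20.0
```

Call:
servo_tool(deltas=[[[0,0,0.03,0,0,0,-0.2],[0,0,0,0,0,0,-0.2]]])

```text
time_s: 14.65
position: [0.5855, 0.1185, 0.239]
ee_rot: [-3.14, -0.003, -0.06]
wrist_force: [-6.9, -0.5, 17.3]
finger_gap: 0.0479
finger_force: 20.0
```

Contact is at the expected height. Ease off, release and rise.

Call:
servo_tool(deltas=[[[0,0,-0.05,0,0,0,-0.2],[0,0,0,0,0,0,0.3],[0,0,0,0,0,0,0.3],[0,0,0,0,0,0,0.3],[0,0,-0.3,0,0,0,0.3],[0,0,-0.6,0,0,0,0.3],[0,0,-0.9,0,0,0,0.3],[0,0,-0.9,0,0,0,0.3],[0,0,-0.8,0,0,0,0.3],[-0.9,0,0,0,0,0,0.3],[-0.9,0,0,0,0,0,0],[-0.9,0,0,0,0,0,-0.3],[-0.9,0,0,0,0,0,-0.6],[0,0,0,0,0,0,-1]]])

```text
time_s: 16.05
position: [0.4382, 0.1261, 0.3797]
ee_rot: [-3.139, -0.002, -0.059]
wrist_force: [1.0, 0.5, 0.5]
finger_gap: 0.0307
finger_force: 0.0
```

```bash
python3 go.py .42 .129 .2 -.0576
python3 - <<'E'
from h import *
s=snap('wrist','wrist5'); 
p=(.587,.1194,-.0576)
def W(p,L):
    L=np.array(L)/1e3;c,q=np.cos(p[2]),np.sin(p[2])
    return np.array([p[0]+c*L[0]-q*L[1],p[1]+q*L[0]+c*L[1],L[2]])
for L in [(-29,14,74),(15,14,74),(12,24,76),(-18,24,76),(-18,-24,76),(-146,0,38)]: print(L,proj(s,W(p,L)).round(1))
cv2.imwrite('pics/w5.png',cv2.resize(s['color'][0:270,180:460],None,fx=2.2,fy=2.2))
E
```

```text
t 16.05 shift [-0.468 -0.032  4.49 ] turn [-0.035 -0.03  -0.021] F [1.  0.5 0.5] gap 0.03070175696128012
(-29, 14, 74) [[302.6  85. ]]
(15, 14, 74) [[301.5  19.5]]
(12, 24, 76) [[287.7  23.4]]
(-18, 24, 76) [[288.9  68.7]]
(-18, -24, 76) [[352.9  68.6]]
(-146, 0, 38) [[321.4 222.7]]
```

View pics/w5.png

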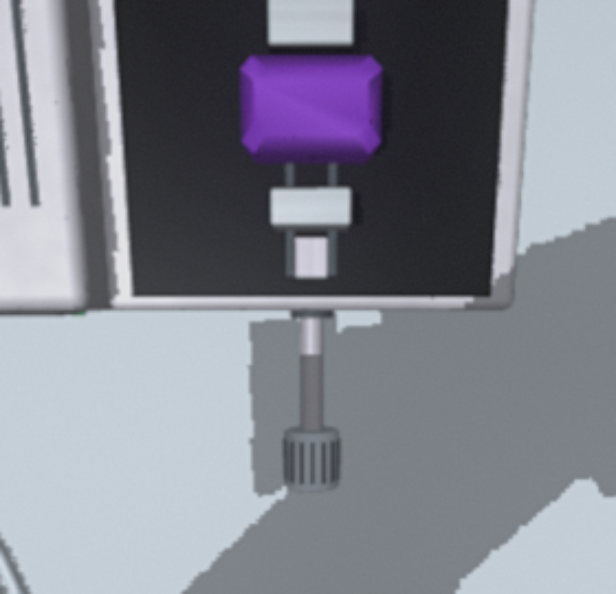

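The block sits squarely between the jaws: centre at crop (311,108), jaws at (311,20) and (311,207), with clear gaps on both sides. Next I'll go in front of the knob with the fingers closed.

Call:
servo_tool(deltas=[[[-0.47,-0.03,0,-0.03,-0.03,0,-1],[0,0,0.7,0,0,0,-1],[0,0,0.7,0,0,0,-1],[0,0,0.7,0,0,0,-1],[0,0,0.7,0,0,0,-1],[0,0,0.7,0,0,0,-1],[0,0,0.6,0,0,0,-1],[0,0,0.4,0,0,0,-1],[0,0,0,0,0,0,-1]]])

```text
time_s: 17.0
position: [0.4229, 0.1288, 0.1968]
ee_rot: [3.138, 0.003, -0.061]
wrist_force: [-0.1, -0.8, 0.2]
finger_gap: 0.0008
finger_force: 0.0
```

```bash
python3 go.py .4315 .1284 .2 -.0576
```

```text
t 17.0 shift [ 0.215 -0.003 -0.08 ] turn [ 0.05   0.04  -0.041] F [-0.1 -0.8  0.2] gap 0.0007926912949051648
```

Call:
servo_tool(deltas=[[[0.1,0,-0.05,0.03,0.03,0,-1],[0.1,0,0,0,0,0,-1],[0.06,0,0,0,0,0,-1],[0.06,0,0,0,0,0,-1],[0.06,0,0,0,0,0,-1]]])

```text
time_s: 17.5
position: [0.4384, 0.1283, 0.2011]
ee_rot: [-3.139, -0.003, -0.06]
wrist_force: [-0.4, 0.0, -0.4]
finger_gap: 0.0003
finger_force: 0.0
```

Call:
servo_tool(deltas=[[[0.04,0,0,0,0,0,-1],[0.04,0,0,0,0,0,-1]]])

```text
time_s: 17.7
position: [0.4413, 0.128, 0.2006]
ee_rot: [-3.14, -0.002, -0.06]
wrist_force: [-0.1, 0.4, 0.5]
finger_gap: 0.0003
finger_force: 0.0
```

```bash
cat > jaw.py <<'E'
from h import *
import sys
s=snap('wrist',sys.argv[1]); p=(.587,.1194,-.0576)
def W(L):
    L=np.array(L)/1e3;c,q=np.cos(p[2]),np.sin(p[2])
    return np.array([p[0]+c*L[0]-q*L[1],p[1]+q*L[0]+c*L[1],L[2]])
out=[]
for x in range(30,-75,-3):
    u,v=proj(s,W((x,10,75)))[0].round().astype(int)
    out.append((x,int(v),s['color'][v,u].tolist() if 0<=v<480 else None))
print(*out)
E
python3 jaw.py wrist6
```

```text
(30, -303, None) (27, -285, None) (24, -267, None) (21, -250, None) (18, -233, None) (15, -216, None) (12, -200, None) (9, -184, None) (6, -168, None) (3, -152, None) (0, -136, None) (-3, -121, None) (-6, -106, None) (-9, -92, None) (-12, -77, None) (-15, -63, None) (-18, -49, None) (-21, -36, None) (-24, -22, None) (-27, -9, None) (-30, 4, [94, 89, 86]) (-33, 17, [97, 93, 89]) (-36, 29, [44, 39, 37]) (-39, 41, [45, 42, 41]) (-42, 54, [49, 43, 43]) (-45, 65, [54, 50, 48]) (-48, 77, [56, 51, 50]) (-51, 89, [57, 53, 52]) (-54, 100, [61, 57, 55]) (-57, 111, [63, 59, 57]) (-60, 122, [67, 62, 61]) (-63, 133, [70, 64, 64]) (-66, 143, [233, 226, 226]) (-69, 154, [235, 229, 221]) (-72, 164, [241, 236, 229])
```

The jaw is still open (bright at x −30 to −33), so the knob hasn't been touched yet. Continue.

Call:
servo_tool(deltas=[[[0.06,0,0,0,0,0,-1],[0.06,0,0,0,0,0,-1]]])

```text
time_s: 17.95
position: [0.444, 0.1275, 0.2001]
ee_rot: [-3.141, 0.002, -0.062]
wrist_force: [-27.6, 15.3, 20.7]
finger_gap: 0.0005
finger_force: 14.2
```

Call:
servo_tool(deltas=[[[0.06,0,0,0,0,0,-1],[0.06,0,0,0,0,0,-1]]])

```text
time_s: 18.15
position: [0.4455, 0.1272, 0.1998]
ee_rot: [3.141, 0.009, -0.063]
wrist_force: [-55.1, 31.2, 38.1]
finger_gap: 0.0006
finger_force: 28.2
```

```bash
python3 jaw.py wrist7
```

```text
(30, -299, None) (27, -281, None) (24, -263, None) (21, -245, None) (18, -227, None) (15, -210, None) (12, -193, None) (9, -176, None) (6, -160, None) (3, -144, None) (0, -128, None) (-3, -113, None) (-6, -98, None) (-9, -83, None) (-12, -68, None) (-15, -54, None) (-18, -40, None) (-21, -26, None) (-24, -12, None) (-27, 1, [117, 113, 109]) (-30, 14, [101, 95, 93]) (-33, 27, [48, 45, 41]) (-36, 39, [47, 44, 42]) (-39, 52, [51, 47, 48]) (-42, 64, [55, 52, 48]) (-45, 76, [56, 52, 50]) (-48, 88, [60, 56, 55]) (-51, 99, [64, 58, 58]) (-54, 111, [66, 59, 58]) (-57, 122, [69, 63, 62]) (-60, 133, [71, 66, 63]) (-63, 143, [78, 70, 70]) (-66, 154, [222, 214, 212]) (-69, 164, [243, 239, 232]) (-72, 175, [242, 239, 232])
```

The jaw had already sprung shut on the block and I was pushing against the clamped stack. Back off at once.

Call:
servo_tool(deltas=[[[-0.4,0,0,0,0,0,-1],[-0.5,0,0,0,0,0,-1],[0,0,-0.8,0,0,0,-1],[0,0,-0.9,0,0,0,-1],[0,0,-0.9,0,0,0,-1],[0,0,-0.9,0,0,0,-1],[0,0,-0.9,0,0,0,-1],[0,0,0,0,0,0,-1]]])

```text
time_s: 19.0
position: [0.4155, 0.13, 0.3814]
ee_rot: [-3.135, -0.009, -0.06]
wrist_force: [-0.3, -0.9, -0.7]
finger_gap: 0.0005
finger_force: 0.0
```

```bash
python3 jaw.py wrist8
python3 - <<'E'
from h import *
s=load('wrist8'); c=s['color'].astype(int)
p=(.587,.1194,-.0576)
def W(L):
    L=np.array(L)/1e3;a,q=np.cos(p[2]),np.sin(p[2])
    return np.array([p[0]+a*L[0]-q*L[1],p[1]+q*L[0]+a*L[1],L[2]])
B,G,R=c[...,0],c[...,1],c[...,2]
m=((B>G+40)&(R>G+20)).astype(np.uint8); m[:, 430:]=0
v,u=np.nonzero(m); P=np.array([atz(s,q,.07)[:2] for q in zip(u,v)])-p[:2]
a=p[2]; L=P@np.array([[np.cos(a),-np.sin(a)],[np.sin(a),np.cos(a)]])*1e3
print(len(u),L.min(0),L.max(0), cv2.minAreaRect(L.astype(np.float32)))
print('knob col profile',[(x,c[tuple(proj(s,W((x,0,42)))[0].round().astype(int)[::-1])].tolist()) for x in range(-75,-155,-4)])
# hood from initial scene: lip corner predictions
S=load('scene0');T=load('top0')
for th in (1.45,1.5,1.55,1.6,1.65):
    o=[]
    for y in (65,-65):
        x,z=-144,38
        o.append(W((66+x*np.cos(th)+z*np.sin(th),y,50.5-x*np.sin(th)+z*np.cos(th))))
    print(th,o[0].round(3),proj(T,o).round(1).tolist(),proj(S,o).round(1).tolist())
E
python3 go.py .42 .129 .43 -.0576
```

```text
(30, -37, None) (27, -32, None) (24, -27, None) (21, -22, None) (18, -17, None) (15, -13, None) (12, -8, None) (9, -3, None) (6, 2, [174, 60, 118]) (3, 7, [173, 59, 117]) (0, 11, [176, 62, 119]) (-3, 16, [173, 61, 118]) (-6, 21, [170, 60, 116]) (-9, 25, [168, 59, 113]) (-12, 30, [133, 46, 89]) (-15, 34, [88, 33, 58]) (-18, 39, [188, 179, 173]) (-21, 43, [193, 185, 178]) (-24, 48, [195, 187, 180]) (-27, 52, [149, 143, 137]) (-30, 57, [74, 69, 67]) (-33, 61, [46, 40, 41]) (-36, 65, [45, 42, 40]) (-39, 70, [46, 41, 40]) (-42, 74, [49, 43, 43]) (-45, 78, [50, 45, 43]) (-48, 83, [47, 42, 41]) (-51, 87, [47, 44, 42]) (-54, 91, [50, 45, 45]) (-57, 95, [51, 49, 47]) (-60, 99, [51, 47, 45]) (-63, 104, [51, 49, 45]) (-66, 108, [62, 59, 57]) (-69, 112, [173, 166, 165]) (-72, 116, [88, 84, 83])
2337 [-18.84113939 -24.16186062] [ 8.88456882 23.92902182] ((-5.063782691955566, -0.1413726806640625), (48.088462829589844, 27.70332908630371), 89.76545715332031)
knob col profile [(-75, [184, 173, 174]), (-79, [183, 173, 174]), (-83, [184, 174, 174]), (-87, [183, 173, 173]), (-91, [184, 174, 174]), (-95,
[... 218 characters left out ...]
 115, 110]), (-135, [125, 119, 115]), (-139, [125, 120, 115]), (-143, [123, 119, 113]), (-147, [125, 121, 115]), (-151, [126, 120, 115])]
1.45 [0.677 0.179 0.198] [[256.8, 159.2], [326.7, 162.5]] [[416.0, 190.1], [370.2, 227.6]]
1.5 [0.684 0.179 0.197] [[257.2, 155.6], [326.9, 158.9]] [[419.0, 192.5], [373.3, 230.2]]
1.55 [0.692 0.178 0.195] [[257.5, 152.1], [327.0, 155.3]] [[422.0, 195.0], [376.4, 233.0]]
1.6 [0.699 0.178 0.193] [[257.9, 148.7], [327.2, 152.0]] [[424.9, 197.7], [379.5, 235.8]]
1.65 [0.706 0.178 0.191] [[258.2, 145.5], [327.4, 148.7]] [[427.8, 200.4], [382.5, 238.8]]
t 19.05 shift [ 0.138  0.003 -1.278] turn [-0.063 -0.074 -0.031] F [-0.2  0.7 -0.8] gap 0.0005641137003751883
```

The numbers confirm the clamp: jaw face at −16 on the block, block length centred (±24 in y), knob end near −131. The hood is at about 1.56 rad. Now over the hood to its rear.

```bash
python3 go.py .7148 .112 .415 -.0576
```

```text
t 19.05 shift [ 7.518 -0.014 -0.86 ] turn [-0.063 -0.074 -0.031] F [-0.2  0.7 -0.8] gap 0.0005641137003751883
```

Call:
servo_tool(deltas=[[[0,0,-0.43,-0.06,-0.07,-0.03,-1],[0,0,-0.43,0,0,0,-1],[0.75,0,0,0,0,0,-1],[0.75,0,0,0,0,0,-1],[0.75,0,0,0,0,0,-1],[0.75,0,0,0,0,0,-1],[0.75,0,0,0,0,0,-1],[0.75,0,0,0,0,0,-1],[0.75,0,0,0,0,0,-1],[0.75,0,0,0,0,0,-1],[0.75,0,0,0,0,0,-1],[0.75,0,0,0,0,0,-1],[0,0,0,0,0,0,-1]]])

```text
time_s: 20.35
position: [0.7165, 0.1116, 0.4058]
ee_rot: [3.136, 0.007, -0.059]
wrist_force: [-0.2, 1.0, -0.4]
finger_gap: 0.0007
finger_force: 0.0
```

```bash
python3 go.py .7148 .112 .356 -.0576
```

```text
t 20.35 shift [-0.034 -0.014  1.244] turn [ 0.068  0.092 -0.021] F [-0.2  1.  -0.4] gap 0.0006914909763203704
```

Call:
servo_tool(deltas=[[[-0.03,0,0.4,0.06,0.08,0,-1],[0,0,0.4,0,0,0,-1],[0,0,0.42,0,0,0,-1],[0,0,0,0,0,0,-1]]])

```text
time_s: 20.75
position: [0.7115, 0.112, 0.3568]
ee_rot: [3.141, 0.003, -0.058]
wrist_force: [-0.4, 0.4, 0.1]
finger_gap: 0.0003
finger_force: 0.0
```

```bash
python3 go.py .7148 .112 .356 -.0576
python3 - <<'E'
import numpy as np
from h import *
st=manip.get_state(); p=st['position']; d=p[:2]-[.587,.1194]; x=(d[0]*np.cos(.0576)-d[1]*np.sin(.0576))*1e3; z=p[2]*1e3
print(x,z)
for th in np.r_[1.57,np.arange(1.45,-.01,-.12),0]:
    X=66-130*np.cos(th)+38*np.sin(th)+9.5; Z=50.5+130*np.sin(th)+38*np.cos(th)+178
    print(round(th,2),round(X,1),round(Z,1),'row',round((X-x)/40,2),round(-(Z-z)/40,2)); x,z=X,Z
E
```

```text
t 20.75 shift [ 0.082 -0.006  0.021] turn [ 0.008  0.042 -0.009] F [-0.4  0.4  0.1] gap 0.0003497126518146681
124.7312493744004 356.8353437689045
1.57 113.4 358.5 row -0.28 -0.04
1.45 97.6 362.1 row -0.4 -0.09
1.33 81.4 363.8 row -0.4 -0.04
1.21 65.2 363.5 row -0.41 0.01
1.09 49.1 361.3 row -0.4 0.06
0.97 33.4 357.2 row -0.39 0.1
0.85 18.3 351.2 row -0.38 0.15
0.73 4.0 343.5 row -0.36 0.19
0.61 -9.3 334.1 row -0.33 0.23
0.49 -21.3 323.2 row -0.3 0.27
0.37 -32.0 310.9 row -0.27 0.31
0.25 -41.1 297.5 row -0.23 0.34
0.13 -48.5 283.0 row -0.19 0.36
0.01 -54.1 267.8 row -0.14 0.38
0.0 -54.5 266.5 row -0.01 0.03
```

Call:
servo_tool(deltas=[[[-0.28,0,-0.04,0,0,0,-1],[-0.4,0,-0.09,0,0,0,-1],[-0.4,0,-0.04,0,0,0,-1],[-0.41,0,0.01,0,0,0,-1],[-0.4,0,0.06,0,0,0,-1],[-0.39,0,0.1,0,0,0,-1],[-0.38,0,0.15,0,0,0,-1]]])

```text
time_s: 21.45
position: [0.6059, 0.1184, 0.3572]
ee_rot: [-3.139, -0.007, -0.057]
wrist_force: [0.5, -0.4, 2.8]
finger_gap: 0.0005
finger_force: 1.2
```

```bash
cat > arc.py <<'E'
import sys
from h import *
st=manip.get_state(); p=st['position']; d=p[:2]-[.587,.1194]; x=(d[0]*np.cos(.0576)-d[1]*np.sin(.0576))*1e3; z=p[2]*1e3
print(x,z,st['ee_rot'],st['wrist_force'],d[0]*np.sin(.0576)+d[1]*np.cos(.0576))
for th in map(float,sys.argv[1:]):
    X=66-130*np.cos(th)+38*np.sin(th)+9.5; Z=50.5+130*np.sin(th)+38*np.cos(th)+178
    print(round(th,2),'row',round((X-x)/40,2),round(-(Z-z)/40,2)); x,z=X,Z
E
python3 arc.py .85 .73 .61 .49 .37 .25 .13 .05 0 -.03
```

```text
18.8794313938325 357.15205699429674 [-3.13877027 -0.0069873  -0.05736693] [ 0.49472373 -0.36309182  2.84686132] 4.1070504235299387e-05
0.85 row -0.02 0.15
0.73 row -0.36 0.19
0.61 row -0.33 0.23
0.49 row -0.3 0.27
0.37 row -0.27 0.31
0.25 row -0.23 0.34
0.13 row -0.19 0.36
0.05 row -0.1 0.25
0.0 row -0.05 0.16
-0.03 row -0.03 0.1
```

Pushing with gentle contact (2.8 N). Continue down the arc.

Call:
servo_tool(deltas=[[[-0.02,0,0.15,0,-0.08,0,-1],[-0.36,0,0.19,0,0,0,-1],[-0.33,0,0.23,0,0,0,-1],[-0.3,0,0.27,0,0,0,-1],[-0.27,0,0.31,0,0,0,-1],[-0.23,0,0.34,0,0,0,-1],[0,0,0,0,0,0,-1]]])

```text
time_s: 22.15
position: [0.5448, 0.1216, 0.2944]
ee_rot: [-3.141, 0.006, -0.058]
wrist_force: [0.2, 0.4, -0.2]
finger_gap: 0.0004
finger_force: 0.0
```

```bash
python3 arc.py .13 .1 .05 0 -.03
```

```text
-42.21306173245218 294.36935091906645 [-3.14118637  0.00586953 -0.05782467] [ 0.16455258  0.36334708 -0.20858803] -0.00023092035367117993
0.13 row -0.16 0.28
0.1 row -0.04 0.09
0.05 row -0.06 0.16
0.0 row -0.05 0.16
-0.03 row -0.03 0.1
```

Call:
servo_tool(deltas=[[[-0.16,0,0.28,0,0.06,0,-1],[-0.04,0,0.09,0,0,0,-1],[-0.03,0,0.08,0,0,0,-1],[-0.03,0,0.08,0,0,0,-1]]])

```text
time_s: 22.55
position: [0.5361, 0.1225, 0.2751]
ee_rot: [-3.14, -0.002, -0.058]
wrist_force: [-2.5, -0.2, 6.2]
finger_gap: 0.0005
finger_force: 2.9
```

Call:
servo_tool(deltas=[[[-0.03,0,0.08,0,0,0,-1],[-0.02,0,0.08,0,0,0,-1]]])

```text
time_s: 22.75
position: [0.534, 0.1227, 0.268]
ee_rot: [-3.14, -0.002, -0.058]
wrist_force: [-0.3, 0.2, 0.2]
finger_gap: 0.001
finger_force: 0.0
```

```bash
python3 arc.py 0 -.03
```

```text
-53.0959269989668 267.96243753070775 [-3.13991759e+00 -1.76772172e-03 -5.80610540e-02] [-0.32421971  0.20268384  0.15879008] 0.00019804503810233118
0.0 row -0.04 0.04
-0.03 row -0.03 0.1
```

It looks to have clicked. Press gently to confirm it is fully home.

Call:
servo_tool(deltas=[[[0,0,0.06,0,0,0,-1],[0,0,0.03,0,0,0,-1],[0,0,0,0,0,0,-1]]])

```text
time_s: 23.05
position: [0.5339, 0.1227, 0.2666]
ee_rot: [-3.14, -0.002, -0.057]
wrist_force: [-10.2, -0.3, 24.6]
finger_gap: 0.0005
finger_force: 12.3
```

Call:
servo_tool(deltas=[[[0,0,0.03,0,0,0,-1],[0,0,0,0,0,0,-1]]])

```text
time_s: 23.25
position: [0.5338, 0.1227, 0.2665]
ee_rot: [-3.14, -0.003, -0.057]
wrist_force: [-14.1, -0.9, 34.6]
finger_gap: 0.0009
finger_force: 17.3
```

Solid at exactly the shut height (0.2665). Retreat and check.

Call:
servo_tool(deltas=[[[0,0,-0.3,0,0,0,-1],[0,0,-0.8,0,0,0,-1],[0,0,-0.8,0,0,0,-1],[0,0,-0.8,0,0,0,-1],[-0.6,0,-0.4,0,0,0,-1],[-0.6,0,0,0,0,0,-1],[-0.6,0,0,0,0,0,-1],[0,0,0,0,0,0,-1],[0,0,0,0,0,0,-1]]])

```text
time_s: 24.15
position: [0.4616, 0.1268, 0.3874]
ee_rot: [-3.14, -0.002, -0.057]
wrist_force: [0.3, 0.8, 0.8]
finger_gap: 0.0005
finger_force: 0.0
```

Run:
```python
from h import *
s=snap('wrist','wrist9'); S=snap('scene','scene9'); p=(.587,.1194,-.0576)
def W(L):
    L=np.array(L)/1e3;a,q=np.cos(p[2]),np.sin(p[2])
    return np.array([p[0]+a*L[0]-q*L[1],p[1]+q*L[0]+a*L[1],L[2]])
c=s['color']
for z in (88.5,):
  for x in range(-60,-100,-3):
    u,v=proj(s,W((x,30,z)))[0].round().astype(int); print(x,v,c[v,u].tolist() if 0<=v<480 else None)
d=cv2.absdiff(S['color'],load('scene0')['color']).max(2)
m=cv2.morphologyEx((d>45).astype(np.uint8),cv2.MORPH_OPEN,np.ones((3,3)))
print(cv2.connectedComponentsWithStats(m)[2].tolist())
print(manip.get_state()['time_s'])
```

```text
-60 158 [194, 187, 180]
-63 162 [125, 120, 115]
-66 166 [127, 123, 117]
-69 170 [127, 123, 118]
-72 174 [125, 121, 116]
-75 178 [125, 120, 116]
-78 181 [111, 107, 101]
-81 185 [210, 202, 193]
-84 189 [211, 203, 194]
-87 192 [210, 202, 193]
-90 196 [210, 201, 192]
-93 200 [209, 201, 192]
-96 203 [209, 202, 192]
-99 207 [211, 202, 193]
[[0, 0, 640, 480, 278091], [153, 0, 6, 15, 56], [260, 0, 78, 154, 7211], [390, 0, 5, 8, 35], [355, 8, 9, 9, 66], [64, 12, 13, 51, 379], [148, 16, 12, 11, 84], [82, 25, 7, 7, 40], [77, 29, 4, 3, 12], [154, 32, 9, 8, 47], [85, 38, 8, 9, 48], [140, 40, 12, 8, 56], [133, 46, 3, 3, 9], [151, 51, 6, 5, 26], [147, 62, 19, 26, 263], [161, 81, 133, 114, 3611], [334, 81, 25, 21, 301], [152, 90, 16, 36, 401], [340, 94, 45, 35, 899], [77, 97, 3, 3, 9], [82, 96, 3, 3, 9], [83, 101, 3, 3, 9], [333, 103, 3, 3, 9], [337, 106, 4, 4, 14], [83, 110, 20, 31, 404], [75, 142, 26, 32, 459], [80, 183, 303, 112, 11560], [150, 191, 10, 7, 43], [364, 196, 57, 84, 1389], [335, 222, 6, 5, 27], [351, 226, 11, 9, 60], [358, 235, 3, 3, 9], [395, 237, 6, 6, 24], [354, 263, 56, 52, 979], [361, 265, 7, 7, 32], [358, 277, 3, 3, 9], [199, 321, 26, 22, 520]]
24.25
```

The front lip edge sits at −78, where it must be when shut, and only the block's old spot changed in the tray area. Hand in.

```bash
python3 -c "
from bench import manip
print(manip.sign_off())"
```

```text
the job is handed in; nothing more can be done
None
```

Job handed in at about 24 s: the violet block is clamped over the window by its narrow width, and the hood is pressed down and clicked home. The tray and the objects checked around it have not moved; the one blemish is that I briefly pushed the knob with about 55 N along x (about 74 N in all at the wrist) after the jaw had already shut.

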